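# Snap the lid onto the sample box

### The arm

A 7-joint arm with a two-finger parallel gripper is mounted at the origin on a cart in front of the work surface, level with it; the furniture and walls round the work are solid. World frame = base frame: x ahead of the robot, y to its left, z up, the work surface at z = 0. Lengths are in m, angles in rad, forces in N, time in s.
With the tool pointing down it reaches from about 0.425 to 1.025 m from the base axis. Payload 9.4 kg.
Tool frame: the origin (TCP) lies midway between the tips of the shut fingers; the grasp point (between the pads) lies bot.grip_point_offset behind it (bot.grip_point_offset is the distance from the TCP to the grasp point, in m); z points along the fingers, y is the line along which they close (so a half turn about z gives the same grasp; the last joint's range is limited). The gripper opens to 85 mm and grips with 20 to 120 N. Pads are 22 mm wide; open, the fingers measure 114 mm over their backs; the gripper's body (76 mm by 85 mm) begins 54 mm behind the grasp point. The pads swing forward as they close: fully open they stand 13 mm farther back than shut.
Start: joints at [1.083, 0.599, -0.003, 1.599, 0.002, 0.943, -0.08], TCP at [0.29, -0.665, 0.231] pointing down, gripper open.
Joint ranges: [-2.57, 2.57], [-0.35, 1.97], [-1.29, 1.29], [0.11, 2.56], [-1.05, 4.19], [0.11, 1.86], [-2.63, 2.63]. Speed limits (rad/s): [2.22, 2.22, 3.01, 3.01, 3.14, 3.14, 3.14].

### API

Orientations are given as a unit quaternion [w, x, y, z].
In Python, from cell import bot, snapshot, camera_model, look_for gives the robot as it stands.
- The arm moves only by the tool send_rows, never from a script. Its argument "targets" is a list of rows, each a list of 7 numbers: the shift along the tool's x, y, z in m, then the turn, a rotation vector about the tool's x, y, z in degrees, then the finger opening in m, from 0 to 0.0854. In form: [[x, y, z, ax, ay, az, claw], ...]. A call has 1 to 10 rows; each row shifts and turns the commanded pose from where the row before left it, along the tool's axes as they then stand; what a row does not reach is not made up. A row lasts 1/8 s, in which the tool goes at most 62.5 mm and 10.7 degrees, less where a joint would pass 70% of its speed; a pose out of reach is approached as far as the arm can. A call is refused whole if a number of a shift passes 0.0625 or a number of a turn 10.7, either way. A call with a gripper value outside its range is refused whole. The fingers move at their own pace and stop on an object; the grip force is fixed at half the most. Time passes only in rows, so rows that do not move let the fingers close. It gives the time, the measured TCP pose, the force, the opening and the grip force at its end, in the units of the state.
- bot.get_state(): the state, without advancing time (a new reading comes with each control period).
- snapshot(name): name is "side" or "top" or "wrist"; returns the picture (400x640x3 uint8, red, green, blue); there is no depth.
- camera_model(name): a dict with "fov_y" (degrees; the focal length in pixels is half the picture's height over the tangent of half this angle, whatever the lens; pixels are square), "cx", "cy" (the principal point, pixels), "origin" and "attitude" of the camera in the world. Camera axes: x right, y up, looking along -z (the intrinsics and any distortion apply to the point x, -y, -z); pixel columns grow to the right and rows downward; lengths in m; the calibration is good to about 2 mm. A picture is of the moment at which its call begins: read the wrist's pose just before it. camera_model takes no time and is no camera call; for the wrist camera it gives the pose at the moment of the call.
- bot.sign_off(): hands the job in; it is judged then, once.
Trained networks look in the newest picture that a camera, given by its name, has taken for a name from the list of things; names that differ only in an ending like _2 or _b are one class to them, and where a whole thing is asked for, a point or a joint stands for the part that bears it (a point fixed in the world has none). Each returns a list of dicts, best first, with "conf" (0 to 1); they miss things now and then, are a little off and sometimes report something else, mostly with a low value. They report only what shows in the picture. A call takes as long as a camera call.
- look_for(camera, thing): "point" ([column, row] in pixels, amid what is visible of it).
The state is a dict: "clock": time; "joint_pos": joint angles; "qvel": joint speeds; "tau": joint torques, N m; "ee_pos": TCP position; "ee_rot": TCP orientation; "contact_force": force on the tool from outside, world axes, zero at the start; "torque": the same for the moment, N m; "opening": opening from 0.0 (shut) to 1.0 (fully open); "gripper_force": force on a finger pad.
Only numpy, scipy, OpenCV 4.12 (cv2) and the standard library are available. Lean on these libraries where they do the work, as an engineer would, in place of code of your own. Each camera call takes 0.05 s, during which the arm holds its last target. There are 200 camera calls.

### The job

The sample box is packed and needs its lid. Fold both half-open flaps of the small carton right back, take out the lid, set it on the box and press it down until it is flush all round and the spring clip at each end has snapped over its edge. Do not upset the bottles and glassware standing round about.

Things in the scene. Friction and masses are not known exactly. Their poses are not given: they have to be found in the camera images.
- sample_box: open-topped white plastic box, fixed on the worktop, 150 x 100 mm outside, 80 mm high, walls 3 mm, mouth 144 x 94 mm, with a grey spring clip at each end; vials in dark foam inside reach 66 mm up. Origin: centre of its underside; x along the 150 mm length, z up. A lid laid on stops on the clips' sloping lead-ins some 13 mm too high
- box_lid: white plastic lid lying flat in the carton, right way up, 0.09 kg: plate 150 (x) x 102 x 5 mm; tapered plug skirt 20 mm deep below (1.5 to 3.5 mm clearance in the box's mouth); grip rib on top, 66 mm along x, 14 wide, 20 high; thumb pads at x = +-51 mm. Origin: centre of the skirt's lower edge (plate top at 25 mm, rib top at 45). Either way round fits. Home: origin 60 mm above the box's
- carton: open corrugated carton, fixed on the worktop, 198 x 146 mm outside, 190 x 138 mm inside, rim 76 mm high, floor 4 mm thick; x along its length, z up; origin: centre of its underside. End flaps already hang down outside the short sides
- flap_a (a joint): crease hinge of the carton's flap on its +y long side (carton frame), in rad: 0 closed flat over the opening, 1.57 upright, 3.14 laid flat outward; stays where it is left. The flap is 186 mm long, 67 mm from crease to free edge and 3.5 mm thick; the crease lies at y = +71 mm, 77 mm up
- flap_b (a joint): the same for the flap on the -y long side; crease at y = -71 mm, 77 mm up
- flap_a_edge (a point): middle of the free edge of flap a
- flap_b_edge (a point): middle of the free edge of flap b
- clip_a (a joint): spring clip, 44 mm wide, at the box's +x end, swing in rad: 0 upright (rest), grows as it is spread outward, at most 0.35. Hung 30 mm up; its hook reaches 3.5 mm in over the end of a seated lid; lead-in and thumb tab rise to 111 mm and stand out to 91 mm from the box's centre. 5 to 10 N down on the lid's end snaps it
- clip_b (a joint): the same for the clip at the -x end
- buffer_bottle: small white screw-cap bottle with a label band, 49 mm across, 100 mm tall, standing beside the box; bystander. Origin: centre of its underside
- amber_bottle: brown glass bottle with a screw cap, 66 mm across, 139 mm tall, standing beside the box; bystander. Origin: centre of its underside
- small_beaker: glass beaker with a spout, 60 mm across, 61 mm tall, standing under the electrodes to the left of the carton; bystander. Origin: centre of its underside
- conical_flask: conical glass flask, 97 mm across, 154 mm tall, standing behind the box; bystander. Origin: centre of its underside
- electrode_holder (a point): obstacle, not to be handled: middle of the clamp (60 mm across, 135 mm above the worktop at its top, electrode caps to 180 mm) at the end of the electrode stand's arm, with electrodes hanging into the beaker. From here the arm, 50 mm wide, runs straight back (+x, slightly to -y) to a post 0.31 m behind, its top rising from 130 mm here to 230 mm at the post

How it is judged:
By the outcome, as a careful person would: the job done as asked, in the order asked, and still so for the second after the job is handed in, with the robot touching nothing.
It also fails if it takes over 72 s, if anything falls off the work surface, if the arm or the gripper's body presses on something with over 40 N, if the wrist force passes 120 N, or if a joint passes its speed limit or range.

## Working session

There is one attempt and no reset: what is moved stays moved. The work goes in short steps, Python scripts to look and compute and a tool call to move; the robot and the scene stay as the last step left them, time stands still between calls to the robot, and variables do not carry over. Pictures are saved under pics/ and viewed, at most 10 in all, crops included, and the job is handed in when it is done.

Besides the shell and the picture viewer there is one more tool, called after "Call:" as name(argument=value, ...) on one line, values as JSON. send_rows: Moves the arm, as the interface text tells. Its arguments: {"type":"object","properties":{"targets":{"type":"array","items":{"type":"array","items":{"type":"number"}}}},"required":["targets"]}

```bash
ls; mkdir -p pics; python3 - <<'E'
from cell import bot,snapshot,camera_model,look_for
import cv2,numpy as np
print(bot.get_state(), bot.grip_point_offset)
for c in ["side","top"]:
    im=snapshot(c); cv2.imwrite(f"pics/{c}0.png",im[:,:,::-1]); print(c,camera_model(c))
    for t in ["sample_box","box_lid","carton","flap_a_edge","flap_a","clip_a","buffer_bottle","amber_bottle","small_beaker","conical_flask","electrode_holder"]:
        print(t,[(np.round(d["point"]).tolist(),round(d["conf"],2)) for d in look_for(c,t)[:3]])
print(bot.get_state()["clock"])
E
```

```text
pics
{'clock': 0.0, 'joint_pos': array([ 1.08331539,  0.60013068, -0.00255374,  1.60016722,  0.00181454,
        0.9429215 , -0.07979293]), 'qvel': array([ 0.00035028, -0.00010592,  0.00028185, -0.00116527,  0.00042427,
       -0.00071741,  0.00082201]), 'tau': array([-1.83994221e-04, -7.76460886e+01,  1.56489406e+00, -2.58010805e+01,
        1.23463417e-02,  8.99703096e-03,  6.55541584e-06]), 'ee_pos': array([ 0.28929586, -0.66423366,  0.23039947]), 'ee_rot': array([-7.75973354e-04,  9.78972652e-01,  2.03989919e-01, -2.40299641e-04]), 'contact_force': array([ 0.27896685, -0.29313095,  0.34587808]), 'torque': array([ 0.06632144, -0.01026452,  0.05695801]), 'gripper_force': 0.0, 'opening': 1.004742924136229} 0.0187
side {'fov_y': 51.63125601475592, 'cx': 321.89974263357834, 'cy': 201.42293782206227, 'origin': array([0.52322957, 0.65576193, 1.30965055]), 'attitude': array([0.01654623, 0.00574317, 0.25863592, 0.96581608])}
sample_box [([339.0, 286.0], 0.95), ([349.0, 325.0], 0.32)]
box_lid []
carton [([328.0, 136.0], 0.77), ([283.0, 279.0], 0.71)]
flap_a_edge [([323.0, 136.0], 0.96)]
fl
[... 256 characters left out ...]
)]
top {'fov_y': 48.582842412371036, 'cx': 326.3465261765378, 'cy': 199.98367459248175, 'origin': array([4.41281444e-01, 6.69145416e-04, 1.39311360e+00]), 'attitude': array([-0.70205995, -0.01612285,  0.01836366,  0.71169843])}
sample_box [([238.0, 215.0], 0.64)]
box_lid [([446.0, 211.0], 0.76)]
carton [([435.0, 212.0], 0.77)]
flap_a_edge [([428.0, 211.0], 0.77)]
flap_a [([463.0, 206.0], 0.83), ([255.0, 240.0], 0.23)]
clip_a [([259.0, 239.0], 0.68), ([225.0, 194.0], 0.58), ([403.0, 146.0], 0.38)]
buffer_bottle [([266.0, 196.0], 0.54)]
amber_bottle [([205.0, 229.0], 0.9)]
small_beaker [([393.0, 225.0], 0.57)]
conical_flask [([257.0, 159.0], 0.67)]
electrode_holder [([402.0, 152.0], 0.56)]
1.2
```

```bash
python3 - <<'E'
import cv2
a=cv2.imread("pics/top0.png"); b=cv2.imread("pics/side0.png")
cv2.imwrite("pics/t1.png",cv2.resize(a[110:290,170:510],(800,424),interpolation=cv2.INTER_CUBIC))
cv2.imwrite("pics/s1.png",cv2.resize(b[70:370,160:520],(720,600),interpolation=cv2.INTER_CUBIC))
E
```

```text
(no output)
```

View pics/t1.png

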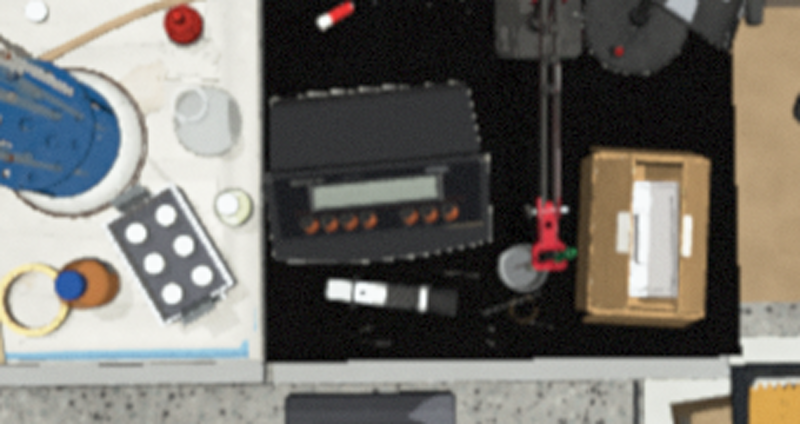

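View pics/s1.png

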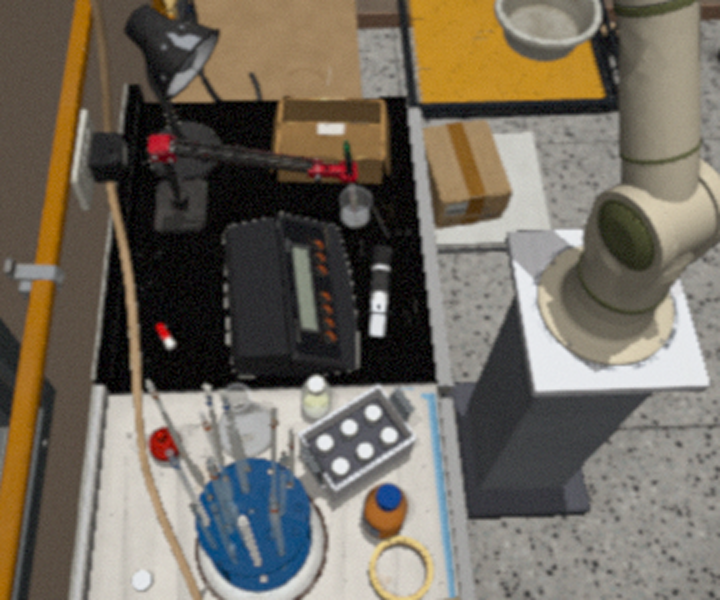

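```bash
cat > h.py <<'E'
import numpy as np
from scipy.spatial.transform import Rotation as R
from cell import bot,snapshot,camera_model,look_for
def rot(q): return R.from_quat(np.roll(q,-1))
def f_of(m): return 200/np.tan(np.radians(m["fov_y"]/2))
def ray(m,p):
    f=f_of(m); d=np.array([(p[0]-m["cx"])/f,-(p[1]-m["cy"])/f,-1]); return rot(m["attitude"]).apply(d)
def at_z(m,p,z):
    d=ray(m,p); o=np.array(m["origin"]); return o+d*(z-o[2])/d[2]
def proj(m,P):
    c=rot(m["attitude"]).inv().apply(np.atleast_2d(P)-m["origin"]); f=f_of(m)
    return np.c_[m["cx"]-f*c[:,0]/c[:,2], m["cy"]+f*c[:,1]/c[:,2]]
def tri(m1,p1,m2,p2):
    d1,d2=ray(m1,p1),ray(m2,p2); s=np.linalg.lstsq(np.c_[d1,-d2],m2["origin"]-m1["origin"],rcond=None)[0]
    a,b=m1["origin"]+s[0]*d1,m2["origin"]+s[1]*d2; return (a+b)/2,np.linalg.norm(a-b)
def go(target,q=None,claw=.0854,n=None,start=None,vmax=.05):
    """rows from the present (or given (pos,R)) pose to the target; q: Rotation"""
    s=bot.get_state(); p,r=start if start else (s["ee_pos"],rot(s["ee_rot"]))
    q=q or r; w=(r.inv()*q).as_rotvec(degrees=True); D=np.array(target)-p
    n=n or int(np.ceil(max(np.linalg.norm(D)/vmax,np.linalg.norm(w)/10)))
    rows=[]
    for i in range(n):
        ri=r*R.from_rotvec(w*i/n,degrees=True)
        rows.append(list(np.round(ri.inv().apply(D/n),4))+list(np.round(w/n,1))+[claw])
    print("[" + ",".join("["+",".join(f"{v:g}" for v in x)+"]" for x in rows)+"]",n)
    return np.array(target),q
def down(yaw):  # tool z down, tool y at angle yaw from world y (about world z)
    return R.from_euler('z',yaw,degrees=True)*R.from_euler('x',180,degrees=True)
E
python3 - <<'E'
from h import *
t,s=camera_model("top"),camera_model("side")
Z=lambda p:np.array(p)*[.425,.4245]+[170,110]
Y=lambda p:np.array(p)/2+[160,70]
for n,pt,ps in [("redcap",(183,24),(165,445)),("bluecap",(71,283),(389,496)),("bufcap",(234,205),(317,383)),("vial",(173,293),(389,437)),("vial2",(165,215),(324,434)),
 ("beaker",(522,268),(355,205)),("holder",(549,250),(341,171)),("carton corner back-l",(593,149),(280,97)),("corner front-l",(577,320),(278,180))]:
    print(n,*[np.round(x,3) for x in tri(t,Z(pt),s,Y(ps))])
for n,p,z in [("Lback",(593,151),.077),("Lfront",(580,318),.077),("Rback",(709,156),.077),("Rfront",(705,323),.077),("labL",(623,232),.1),("labR",(686,235),.1),
 ("lidUL",(633,180),.03),("lidLL",(632,296),.03),("ribt",(662,240),.05),
 ("boxL",(107,226),.08),("boxT",(178,186),.08),("boxR",(233,283),.08),("boxB",(164,322),.08),("flask",(208,120),.08)]:
    print(n,np.round(at_z(t,Z(p),z)[:2],3))
E
```

```text
redcap [0.761 0.239 0.018] 0.002
bluecap [0.419 0.358 0.124] 0.005
bufcap [0.515 0.165 0.078] 0.003
vial [0.405 0.248 0.05 ] 0.003
vial2 [0.505 0.251 0.084] 0.001
beaker [ 0.432 -0.204  0.03 ] 0.0
holder [ 0.456 -0.227  0.106] 0.004
carton corner back-l [ 0.559 -0.244  0.288] 0.001
corner front-l [ 0.47  -0.238  0.105] 0.208
Lback [ 0.579 -0.29 ]
Lfront [ 0.368 -0.269]
Rback [ 0.571 -0.438]
Rfront [ 0.36  -0.426]
labL [ 0.475 -0.32 ]
labR [ 0.47  -0.398]
lidUL [ 0.545 -0.352]
lidLL [ 0.393 -0.347]
ribt [ 0.466 -0.383]
boxL [0.492 0.325]
boxT [0.541 0.235]
boxR [0.418 0.167]
boxB [0.371 0.254]
flask [0.625 0.197]
```

```bash
python3 - <<'E'
from h import *
m=camera_model("wrist"); s=bot.get_state(); r=rot(s["ee_rot"])
print(m["fov_y"],m["cx"],m["cy"],"cam in tool",r.inv().apply(m["origin"]-s["ee_pos"]),"look in tool",r.inv().apply(rot(m["attitude"]).apply([[0,0,-1],[0,1,0]])))
print(r.as_matrix().round(2))
go([.42,-.36,.42],down(-4.5),vmax=.06)
E
```

```text
64.96172736108772 318.82759014046286 201.14777855320446 cam in tool [ 0.07316473  0.00035769 -0.1423107 ] look in tool [[-2.83800393e-01 -4.66989827e-04  9.58883266e-01]
 [ 9.58883189e-01 -7.69762558e-04  2.83799996e-01]]
[[ 0.92  0.4  -0.  ]
 [ 0.4  -0.92 -0.  ]
 [-0.   -0.   -1.  ]]
[[0.0345,-0.0325,-0.027,0,0,4,0.0854],[0.0321,-0.0348,-0.027,0,0,4,0.0854],[0.0296,-0.037,-0.027,0,0,4,0.0854],[0.027,-0.0389,-0.027,0,0,4,0.0854],[0.0242,-0.0407,-0.027,0,0,4,0.0854],[0.0213,-0.0423,-0.027,0,0,4,0.0854],[0.0183,-0.0437,-0.027,0,0,4,0.0854]] 7
```

Call:
send_rows(targets=[[0.0345, -0.0325, -0.027, 0, 0, 4, 0.0854], [0.032, -0.035, -0.027, 0, 0, 4, 0.0854], [0.03, -0.037, -0.027, 0, 0, 4, 0.0854], [0.027, -0.039, -0.027, 0, 0, 4, 0.0854], [0.024, -0.041, -0.027, 0, 0, 4, 0.0854], [0.021, -0.042, -0.027, 0, 0, 4, 0.0854], [0.018, -0.044, -0.027, 0, 0, 4, 0.0854], [0, 0, 0, 0, 0, 0, 0.0854], [0, 0, 0, 0, 0, 0, 0.0854]])

```text
clock: 2.33
ee_pos: [0.419, -0.3596, 0.4202]
ee_rot: [0.0, 0.999, -0.039, -0.0]
contact_force: [-0.4, 0.3, -0.4]
opening: 1.002
gripper_force: 0.0
```

```bash
python3 - <<'E'
from h import *
import cv2,pickle
m=camera_model("wrist"); im=snapshot("wrist"); s=bot.get_state(); print(s["clock"],s["ee_pos"],s["qvel"].round(3))
cv2.imwrite("pics/w1.png",im[:,:,::-1]); pickle.dump(m,open("w1.pkl","wb"))
for t in ["box_lid","carton","flap_a_edge","electrode_holder","small_beaker"]:
    print(t,[(np.round(d["point"]).tolist(),round(d["conf"],2)) for d in look_for("wrist",t)[:3]])
E
```

```text
2.375 [ 0.41862592 -0.36001801  0.41978316] [ 0.013  0.01   0.003  0.002 -0.002  0.    -0.002]
box_lid [([306.0, 121.0], 0.83), ([224.0, 161.0], 0.26)]
carton [([328.0, 111.0], 0.91)]
flap_a_edge [([274.0, 116.0], 0.86)]
electrode_holder [([198.0, 83.0], 0.91)]
small_beaker [([224.0, 162.0], 0.7)]
```

View pics/w1.png

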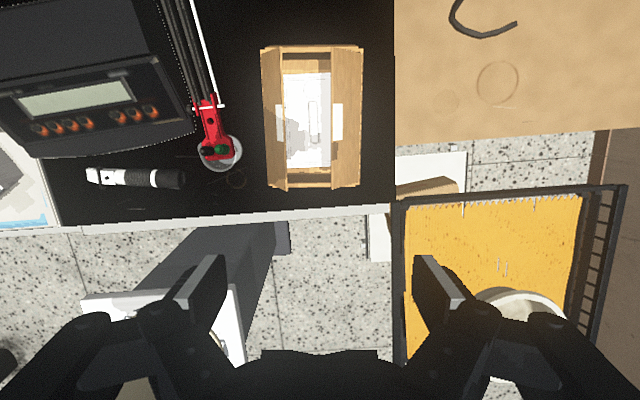

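```bash
python3 - <<'E'
import cv2
a=cv2.imread("pics/w1.png")
cv2.imwrite("pics/w1c.png",cv2.resize(a[30:210,170:380],(700,600),interpolation=cv2.INTER_CUBIC))
E
```

```text
(no output)
```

View pics/w1c.png

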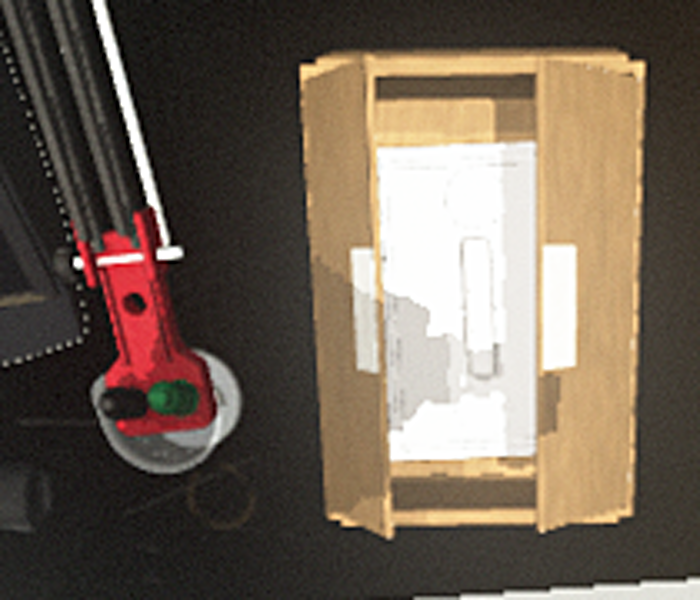

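```bash
cat > fit1.py <<'E'
from h import *
import pickle
from scipy.optimize import least_squares
m=pickle.load(open("w1.pkl","rb")); C=lambda p:np.array(p)/3.3333+[170,30]
E=lambda y,a,s:[y+s*0,0]
obs=[((303,65),'c',1,1),((328,520),'c',-1,1),((371,57),'e',1,1),((390,537),'e',-1,1),((643,63),'c',1,-1),((634,518),'c',-1,-1),((537,60),'e',1,-1),((540,530),'e',-1,-1)]
def pts(v):
    x,y,w,a,b=v; P=[]
    for _,k,sx,sy in obs:
        th=a if sy>0 else b; L=.067 if k=='e' else 0
        P.append([sx*.093,sy*(.071-L*np.cos(th)),.077+L*np.sin(th)])
    return R.from_euler('z',w).apply(P)+[x,y,0]
U=np.array([C(o[0]) for o in obs])
r=least_squares(lambda v:(proj(m,pts(v))-U).ravel(),[.47,-.36,-.08,.8,.8])
print(r.x.round(4),np.degrees(r.x[2:]).round(1),r.fun.reshape(-1,2).round(1).tolist())
print(pts(r.x).round(3))
lob=np.array([C(p) for p in [(461,237),(494,237),(466,378),(500,376)]])
L=lambda v:R.from_euler('z',v[2]).apply([[sx*.033,sy*.007,.049] for sx in(1,-1) for sy in(1,-1)])+[v[0],v[1],0]
q=least_squares(lambda v:(proj(m,L(v))-lob).ravel(),[.47,-.36,-.08]); print("lid",q.x.round(4),q.fun.round(1))
print("lid front/back edges",*[at_z(m,C(p),.029).round(3) for p in[(460,460),(460,145)]])
for p in [(110,430),(215,430),(215,380),(150,210),(75,262),(175,252)]: print("holder",at_z(m,C(p),.13).round(3))
print("beaker",at_z(m,C((170,410)),.061).round(3))
E
python3 fit1.py
```

```text
[ 0.4738 -0.355  -0.0648  1.0388  0.8227] [-3.7 59.5 47.1] [[1.0, 4.6], [0.9, -3.7], [-0.1, -1.1], [0.3, 0.2], [-0.6, 3.9], [-1.2, -4.2], [0.2, -1.3], [-0.6, 0.3]]
[[ 0.571 -0.29   0.077]
 [ 0.386 -0.278  0.077]
 [ 0.569 -0.324  0.135]
 [ 0.383 -0.312  0.135]
 [ 0.562 -0.432  0.077]
 [ 0.376 -0.42   0.077]
 [ 0.565 -0.386  0.126]
 [ 0.379 -0.374  0.126]]
lid [ 0.4706 -0.3557 -0.0411] [ 0.5 -0.2 -0.5 -0.6  0.8  0.3 -0.8  0.6]
lid front/back edges [ 0.395 -0.339  0.029] [ 0.545 -0.352  0.029]
holder [ 0.437 -0.2    0.13 ]
holder [ 0.434 -0.244  0.13 ]
holder [ 0.454 -0.247  0.13 ]
holder [ 0.521 -0.231  0.13 ]
holder [ 0.504 -0.199  0.13 ]
holder [ 0.505 -0.239  0.13 ]
beaker [ 0.435 -0.204  0.061]
```

```bash
python3 - <<'E'
from h import *
st=go([.472,-.350,.22],down(-3.7),claw=0); st=go([.472,-.350,.105],claw=0,start=st)
st=go([.472,-.458,.105],claw=0,start=st,vmax=.02);st=go([.472,-.480,.086],claw=0,start=st,vmax=.02)
E
```

```text
[[0.0105,-0.0028,0.0399,-0,0,-0.2,0],[0.0105,-0.0028,0.0399,-0,0,-0.2,0],[0.0105,-0.0028,0.0399,-0,0,-0.2,0],[0.0105,-0.0027,0.0399,-0,0,-0.2,0],[0.0105,-0.0027,0.0399,-0,0,-0.2,0]] 5
[[-0,-0,0.0383,0,0,0,0],[-0,-0,0.0383,0,0,0,0],[-0,-0,0.0383,0,0,0,0]] 3
[[0.0012,0.018,0,0,0,0,0],[0.0012,0.018,0,0,0,0,0],[0.0012,0.018,0,0,0,0,0],[0.0012,0.018,0,0,0,0,0],[0.0012,0.018,0,0,0,0,0],[0.0012,0.018,0,0,0,0,0]] 6
[[0.0007,0.011,0.0095,0,0,0,0],[0.0007,0.011,0.0095,0,0,0,0]] 2
```

Call:
send_rows(targets=[[0.0105, -0.003, 0.04, 0, 0, 0, 0], [0.0105, -0.003, 0.04, 0, 0, 0, 0], [0.0105, -0.003, 0.04, 0, 0, 0, 0], [0.0105, -0.003, 0.04, 0, 0, 0, 0], [0.0105, -0.002, 0.04, 0, 0, 0, 0], [0, 0, 0, 0, 0, 0, 0], [0, 0, 0.038, 0, 0, 0, 0], [0, 0, 0.038, 0, 0, 0, 0], [0, 0, 0.038, 0, 0, 0, 0]])

```text
clock: 3.75
ee_pos: [0.4733, -0.3507, 0.1072]
ee_rot: [0.001, 0.999, -0.039, 0.001]
contact_force: [0.0, -0.4, -1.0]
opening: -0.001
gripper_force: 0.0
```

Call:
send_rows(targets=[[0.001, 0.018, 0, 0, 0, 0, 0], [0.001, 0.018, 0, 0, 0, 0, 0], [0.001, 0.018, 0, 0, 0, 0, 0], [0.001, 0.018, 0, 0, 0, 0, 0], [0.001, 0.018, 0, 0, 0, 0, 0], [0.001, 0.018, 0, 0, 0, 0, 0], [0.001, 0.014, 0.009, 0, 0, 0, 0], [0.001, 0.012, 0.009, 0, 0, 0, 0], [0, 0.003, 0.003, 0, 0, 0, 0], [0, 0, 0, 0, 0, 0, 0]])

```text
clock: 5.0
ee_pos: [0.4699, -0.4863, 0.0846]
ee_rot: [-0.0, 0.999, -0.039, -0.0]
contact_force: [0.2, 0.6, 0.5]
opening: 0.0
gripper_force: 0.0
```

```bash
python3 - <<'E'
from h import *
q=R.from_euler('x',45,degrees=True)*down(-4)
go([.40,-.50,.30],q,claw=0)
E
```

```text
[[-0.0138,0.0038,-0.0431,9,-0.7,-0.1,0],[-0.0143,-0.003,-0.043,9,-0.7,-0.1,0],[-0.0147,-0.0096,-0.0418,9,-0.7,-0.1,0],[-0.0152,-0.0161,-0.0396,9,-0.7,-0.1,0],[-0.0156,-0.022,-0.0365,9,-0.7,-0.1,0]] 5
```

Call:
send_rows(targets=[[-0.014, 0.004, -0.043, 9, -0.7, 0, 0], [-0.014, -0.003, -0.043, 9, -0.7, 0, 0], [-0.015, -0.01, -0.042, 9, -0.7, 0, 0], [-0.015, -0.016, -0.04, 9, -0.7, 0, 0], [-0.016, -0.022, -0.036, 9, -0.7, 0, 0], [0, 0, 0, 0, 0, 0, 0], [0, 0, 0, 0, 0, 0, 0]])

```text
clock: 5.88
ee_pos: [0.4006, -0.4992, 0.3003]
ee_rot: [-0.383, 0.923, -0.035, -0.015]
contact_force: [-0.4, 0.3, -0.7]
opening: -0.001
gripper_force: 0.0
```

```bash
python3 - <<'E'
from h import *
import cv2,pickle
m=camera_model("wrist"); im=snapshot("wrist"); s=bot.get_state(); print(s["clock"],s["ee_pos"],s["qvel"].round(3),m["origin"])
cv2.imwrite("pics/w2.png",im[:,:,::-1]); pickle.dump(m,open("w2.pkl","wb"))
P=[[.47,-.31,.13],[.45,-.225,.13]]; print(proj(m,P))
E
```

```text
5.925 [ 0.40090592 -0.49875253  0.30044363] [-0.01  -0.004 -0.     0.003 -0.002  0.009  0.   ] [ 0.47368277 -0.60423951  0.39668966]
[[303.94369374 112.08519433]
 [265.11249094 129.44444896]]
```

View pics/w2.png

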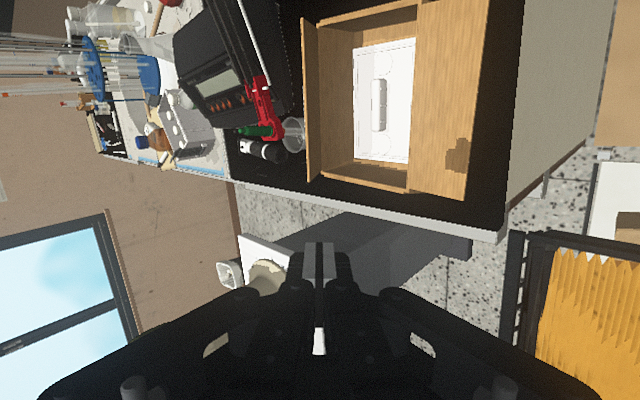

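```bash
python3 - <<'E'
import cv2
a=cv2.imread("pics/w2.png")
cv2.imwrite("pics/w2c.png",cv2.resize(a[10:200,220:430],(663,600),interpolation=cv2.INTER_CUBIC))
E
```

```text
(no output)
```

View pics/w2c.png

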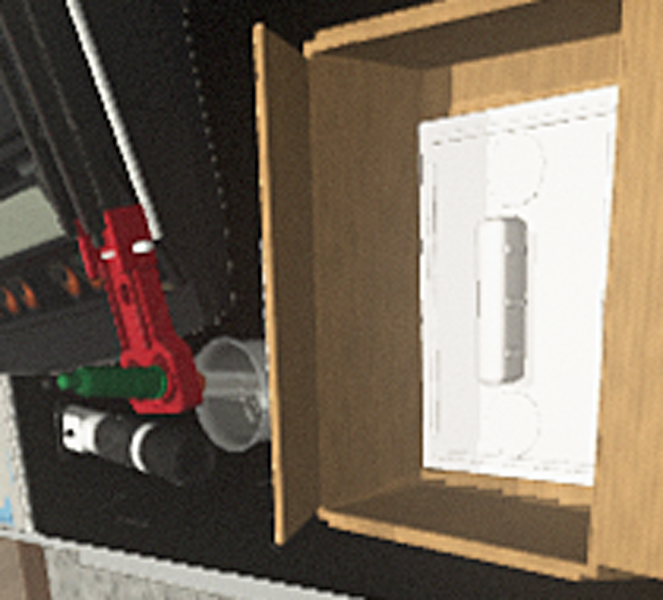

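```bash
cat > t2.py <<'E'
from h import *
import pickle
m1=pickle.load(open("w1.pkl","rb"));m2=pickle.load(open("w2.pkl","rb"))
C=lambda p:np.array(p)/3.3333+[170,30]; D=lambda p:np.array(p)/3.1579+[220,10]
for n,a,b in [("FR",(212,432),(197,408)),("FL",(123,437),(137,412)),("pinR",(183,252),(155,247)),("pinL",(75,262),(102,255)),("widenR",(213,378),(193,355)),
 ("ribBL",(461,237),(480,218)),("ribFR",(500,376),(522,382)),("flapAback",(371,57),(256,25)),("flapAfront",(390,537),(276,543)),
 ("beakerR",(242,405),(268,400))]:
    p,e=tri(m1,C(a),m2,D(b)); print(n,p.round(3),round(e,4))
lob=np.array([D(p) for p in [(483,217),(500,215),(480,378),(502,383)]])
print("plate corners",*[at_z(m2,D(p),.029)[:2].round(3) for p in [(419,124),(422,470),(618,88),(590,484)]])
print("crease",*[at_z(m2,D(p),.077)[:2].round(3) for p in [(305,45),(320,512)]])
E
python3 t2.py
```

```text
FR [ 0.432 -0.237  0.111] 0.0038
FL [ 0.432 -0.201  0.119] 0.0006
pinR [ 0.504 -0.241  0.127] 0.0008
pinL [ 0.504 -0.196  0.124] 0.0003
widenR [ 0.456 -0.242  0.113] 0.0045
ribBL [ 0.504 -0.349  0.043] 0.0001
ribFR [ 0.437 -0.363  0.036] 0.0008
flapAback [ 0.568 -0.324  0.135] 0.0005
flapAfront [ 0.384 -0.312  0.136] 0.0002
beakerR [ 0.435 -0.241  0.07 ] 0.0031
plate corners [ 0.546 -0.308] [ 0.396 -0.301] [ 0.543 -0.402] [ 0.395 -0.391]
crease [ 0.576 -0.29 ] [ 0.383 -0.278]
```

```bash
python3 - <<'E'
from h import *
st=go([.400,-.345,.20],down(-3.7),claw=0); st=go([.398,-.345,.115],claw=0,start=st,vmax=.03)
st=go([.396,-.273,.115],claw=0,start=st,vmax=.02)
E
```

```text
[[-0.0007,-0.0074,0.036,-9,0.6,-0.1,0],[-0.0011,-0.013,0.0343,-9,0.6,-0.1,0],[-0.0014,-0.0182,0.0319,-9,0.6,-0.1,0],[-0.0017,-0.0229,0.0286,-9,0.6,-0.1,0],[-0.002,-0.0271,0.0247,-9,0.6,-0.1,0]] 5
[[-0.0007,0,0.0283,0,0,0,0],[-0.0007,0,0.0283,0,0,0,0],[-0.0007,0,0.0283,0,0,0,0]] 3
[[-0.0017,-0.0179,-0,0,0,0,0],[-0.0017,-0.0179,-0,0,0,0,0],[-0.0017,-0.0179,-0,0,0,0,0],[-0.0017,-0.0179,-0,0,0,0,0]] 4
```

Call:
send_rows(targets=[[-0.001, -0.007, 0.036, -9, 0.6, 0, 0], [-0.001, -0.013, 0.034, -9, 0.6, 0, 0], [-0.001, -0.018, 0.032, -9, 0.6, 0, 0], [-0.002, -0.023, 0.029, -9, 0.6, 0, 0], [-0.002, -0.027, 0.025, -9, 0.6, 0, 0], [0, 0, 0.028, 0, 0, 0, 0], [0, 0, 0.028, 0, 0, 0, 0], [0, 0, 0.028, 0, 0, 0, 0], [0, 0, 0, 0, 0, 0, 0]])

```text
clock: 7.05
ee_pos: [0.3983, -0.3446, 0.1144]
ee_rot: [-0.001, 0.999, -0.036, -0.005]
contact_force: [-0.2, 0.5, 0.4]
opening: 0.001
gripper_force: 0.0
```

Call:
send_rows(targets=[[-0.002, -0.018, 0, 0, 0, 0, 0], [-0.002, -0.018, 0, 0, 0, 0, 0], [-0.002, -0.018, 0, 0, 0, 0, 0], [-0.001, -0.018, 0, 0, 0, 0, 0], [0, 0, 0, 0, 0, 0, 0]])

```text
clock: 7.68
ee_pos: [0.3972, -0.2726, 0.1159]
ee_rot: [-0.0, 0.999, -0.036, -0.004]
contact_force: [0.5, -0.9, -0.0]
opening: -0.0
gripper_force: 0.0
```

```bash
python3 - <<'E'
from h import *
import cv2
print(bot.get_state()["ee_pos"])
st=go([.40,-.40,.30],down(-4),claw=.0854)
for c in["top","side"]:
    m=camera_model(c); im=snapshot(c); cv2.imwrite(f"pics/{c}2.png",im[:,:,::-1]); print([d for d in look_for(c,"flap_a_edge")[:3]])
E
```

```text
[ 0.39718304 -0.27256017  0.1158993 ]
[[0.0021,0.0254,-0.0369,-0,0.1,-0,0.0854],[0.0021,0.0254,-0.0368,-0,0.1,-0,0.0854],[0.0022,0.0254,-0.0368,-0,0.1,-0,0.0854],[0.0022,0.0254,-0.0368,-0,0.1,-0,0.0854],[0.0023,0.0254,-0.0368,-0,0.1,-0,0.0854]] 5
[{'point': [419.4, 204.4], 'conf': 0.63}, {'point': [439.0, 199.4], 'conf': 0.54}]
[{'point': [323.9, 143.3], 'conf': 0.53}]
```

Call:
send_rows(targets=[[0, 0.03, -0.005, 0, 0, 0, 0], [0.002, 0.03, -0.045, 0, 0, 0, 0.0854], [0.002, 0.025, -0.05, 0, 0, 0, 0.0854], [0.002, 0.01, -0.05, 0, 0, 0, 0.0854], [0.002, 0, -0.05, 0, 0, 0, 0.0854], [0, 0, 0, 0, 0, 0, 0.0854]])

```text
clock: 8.62
ee_pos: [0.4006, -0.3718, 0.3193]
ee_rot: [0.002, 0.999, -0.038, -0.001]
contact_force: [0.9, 0.1, -0.8]
opening: 1.002
gripper_force: 0.0
```

```bash
python3 - <<'E'
from h import *
import cv2,pickle
m=camera_model("wrist"); im=snapshot("wrist"); s=bot.get_state(); print(s["clock"],s["ee_pos"],s["qvel"].round(3),m["origin"])
cv2.imwrite("pics/w3.png",im[:,:,::-1]); pickle.dump(m,open("w3.pkl","wb"))
P=[[.47,-.36,.05]]; u=proj(m,P)[0]; print(u)
x=int(u[0])-150; y=0; cv2.imwrite("pics/w3c.png",cv2.resize(im[y:y+210,x:x+260,::-1],None,fx=3,fy=2.857,interpolation=cv2.INTER_CUBIC)); print(x,y)
E
```

```text
8.675 [ 0.39965029 -0.37092493  0.3170282 ] [-0.007  0.036 -0.002  0.05   0.001 -0.018 -0.002] [ 0.47390718 -0.37687249  0.46141864]
[304.7866572  111.57973806]
154 0
```

View pics/w3c.png

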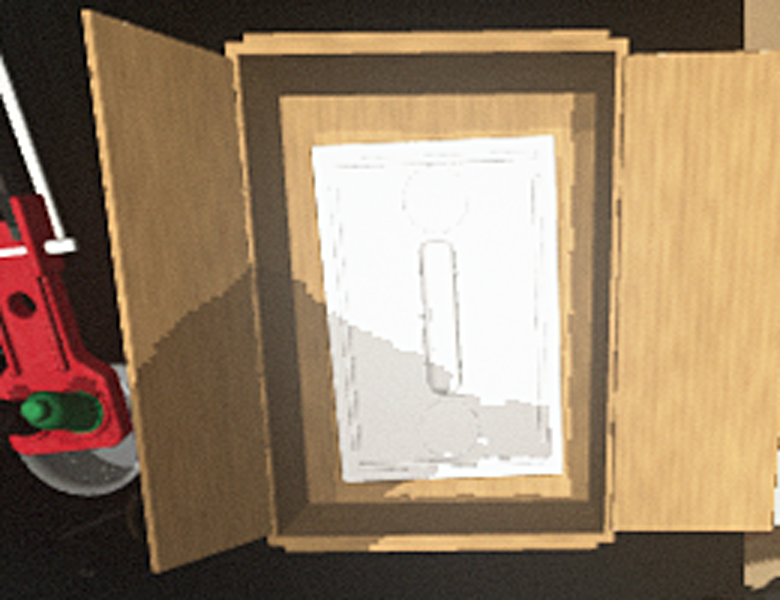

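```bash
cat > fit3.py <<'E'
from h import *
import pickle
from scipy.optimize import least_squares
m=pickle.load(open("w3.pkl","rb")); C=lambda p:np.array(p)/[3,2.857]+[154,0]
rim=[((240,55),1,1),((270,540),-1,1),((622,52),1,-1),((612,535),-1,-1)]
edge=[((84,10),1,1),((155,571),-1,1)]
U=np.array([C(o[0]) for o in rim+edge])
def pts(v):
    P=[[sx*.093,sy*.071,.077] for _,sx,sy in rim]+[[sx*.093,.071-.067*np.cos(v[3]),.077+.067*np.sin(v[3])] for _,sx,_ in edge]
    return R.from_euler('z',v[2]).apply(P)+[v[0],v[1],0]
r=least_squares(lambda v:(proj(m,pts(v))-U).ravel(),[.474,-.355,-.06,2.]); print(r.x.round(3),r.fun.reshape(-1,2).round(1).tolist()); print(pts(r.x)[-2:].round(3))
lc=[((312,147),1,1),((553,135),1,-1),((344,481),-1,1),((563,473),-1,-1)]
V=np.array([C(o[0]) for o in lc])
L=lambda v:R.from_euler('z',v[2]).apply([[sx*.075,sy*.051,.029] for _,sx,sy in lc])+[v[0],v[1],0]
q=least_squares(lambda v:(proj(m,L(v))-V).ravel(),[.47,-.356,-.05]); print("lid",q.x.round(4),np.degrees(q.x[2]),q.fun.round(1))
rb=np.array([C(p) for p in [(422,241),(454,241),(432,393),(461,388)]])
K=lambda v:R.from_euler('z',v[2]).apply([[sx*.033,sy*.007,.049] for sx in(1,-1) for sy in(1,-1)])+[v[0],v[1],0]
q=least_squares(lambda v:(proj(m,K(v))-rb).ravel(),[.47,-.356,-.05]); print("rib",q.x.round(4),q.fun.round(1))
for p in [(75,245),(118,385),(132,440)]: print(at_z(m,C(p),.125).round(3))
E
python3 fit3.py
```

```text
[ 0.473 -0.355 -0.068  2.025] [[-1.8, 1.4], [1.0, -2.4], [1.2, 1.5], [-0.2, -1.6], [0.4, -0.1], [-0.5, 0.5]]
[[ 0.573 -0.261  0.137]
 [ 0.388 -0.249  0.137]]
lid [ 0.4705 -0.3552 -0.0301] -1.727206822641648 [-0.4 -0.3  0.4 -0.1 -0.1  0.6  0.1  0. ]
rib [ 0.4707 -0.3558 -0.0341] [-0.4 -0.7  0.3 -1.2 -0.5  0.4  0.7  1.7]
[ 0.505 -0.239  0.125]
[ 0.456 -0.244  0.125]
[ 0.436 -0.245  0.125]
```

```bash
python3 - <<'E'
from h import *
st=go([.397,-.320,.16],down(-4.3),claw=0); st=go([.397,-.295,.1155],claw=0,start=st,vmax=.03)
st=go([.397,-.2695,.1155],claw=0,start=st,vmax=.013)
E
```

```text
[[-0.0014,-0.0127,0.0392,0,0.1,-0,0],[-0.0015,-0.0127,0.0392,0,0.1,-0,0],[-0.0015,-0.0127,0.0392,0,0.1,-0,0],[-0.0016,-0.0127,0.0393,0,0.1,-0,0]] 4
[[-0.0009,-0.0125,0.0222,0,0,0,0],[-0.0009,-0.0125,0.0222,0,0,0,0]] 2
[[-0.001,-0.0127,-0,0,0,0,0],[-0.001,-0.0127,-0,0,0,0,0]] 2
```

Call:
send_rows(targets=[[-0.001, -0.012, 0.04, 0, 0, 0, 0], [-0.002, -0.013, 0.039, 0, 0, 0, 0], [-0.002, -0.013, 0.039, 0, 0, 0, 0], [-0.002, -0.013, 0.039, 0, 0, 0, 0], [-0.001, -0.012, 0.022, 0, 0, 0, 0], [-0.001, -0.012, 0.022, 0, 0, 0, 0], [-0.001, -0.013, 0, 0, 0, 0, 0], [-0.001, -0.013, 0, 0, 0, 0, 0], [0, 0, 0, 0, 0, 0, 0]])

```text
clock: 9.8
ee_pos: [0.3948, -0.2674, 0.1154]
ee_rot: [-0.0, 0.999, -0.037, -0.004]
contact_force: [-0.6, 0.3, 0.1]
opening: -0.003
gripper_force: 0.0
```

Call:
send_rows(targets=[[0, 0.025, 0, 0, 0, 0, 0], [0.015, 0.03, -0.02, 0, 0, 0, 0], [0.025, 0.028, -0.02, 0, 0, 0, 0.04], [0.028, 0.003, 0, 0, 0, 0, 0.04], [0, 0, 0, 0, 0, 0, 0.04]])

```text
clock: 10.42
ee_pos: [0.4583, -0.36, 0.1552]
ee_rot: [0.001, 0.999, -0.037, -0.002]
contact_force: [0.5, 0.2, -0.7]
opening: 0.47
gripper_force: 0.0
```

```bash
python3 - <<'E'
from h import *
s=bot.get_state(); print(s["ee_pos"],s["clock"])
st=go([.4706,-.3555,.09],down(-1.9),claw=.04); st=go([.4706,-.3555,.032],claw=.04,start=st,vmax=.02)
E
```

```text
[ 0.45830332 -0.35999898  0.15518197] 10.425
[[0.0061,-0.0027,0.0326,0,0.1,-1.2,0.04],[0.0061,-0.0026,0.0326,0,0.1,-1.2,0.04]] 2
[[-0,-0,0.0193,0,0,0,0.04],[-0,-0,0.0193,0,0,0,0.04],[-0,-0,0.0193,0,0,0,0.04]] 3
```

Call:
send_rows(targets=[[0.006, -0.003, 0.033, 0, 0, -1.2, 0.04], [0.006, -0.002, 0.033, 0, 0, -1.2, 0.04], [0, 0, 0.02, 0, 0, 0, 0.04], [0, 0, 0.02, 0, 0, 0, 0.04], [0, 0, 0.015, 0, 0, 0, 0.04], [0, 0, 0, 0, 0, 0, 0.04], [0, 0, 0, 0, 0, 0, 0.005], [0, 0, 0, 0, 0, 0, 0.005], [0, 0, 0, 0, 0, 0, 0.005], [0, 0, 0, 0, 0, 0, 0.005]])

```text
clock: 11.68
ee_pos: [0.4679, -0.3551, 0.034]
ee_rot: [0.0, 1.0, -0.016, -0.003]
contact_force: [-0.8, 1.1, 6.4]
opening: 0.143
gripper_force: 59.6
```

```bash
python3 - <<'E'
from h import *
s=bot.get_state(); print({k:s[k] for k in("clock","ee_pos","opening","gripper_force","contact_force")})
E
```

```text
{'clock': 11.675, 'ee_pos': array([ 0.46787421, -0.35512115,  0.034036  ]), 'opening': 0.1434272473436764, 'gripper_force': 59.596720933914185, 'contact_force': array([-0.83428096,  1.11798398,  6.42100266])}
```

```bash
python3 - <<'E'
from h import *
st=go([.468,-.355,.36],down(-1.9),claw=.005,vmax=.06); st=go([.56,.054,.33],down(29),claw=.005,start=st,vmax=.055)
E
```

```text
[[-0.0003,0,-0.0543,0,0.1,0,0.005],[-0.0003,-0,-0.0543,0,0.1,0,0.005],[-0.0002,-0,-0.0543,0,0.1,0,0.005],[-0.0002,-0,-0.0543,0,0.1,0,0.005],[-0.0001,-0,-0.0543,0,0.1,0,0.005],[-0,-0,-0.0543,0,0.1,0,0.005]] 6
[[0.0098,-0.0515,0.0037,0,0,-3.9,0.005],[0.0132,-0.0507,0.0037,0,0,-3.9,0.005],[0.0166,-0.0497,0.0037,0,0,-3.9,0.005],[0.0199,-0.0485,0.0037,0,0,-3.9,0.005],[0.0232,-0.047,0.0037,0,0,-3.9,0.005],[0.0263,-0.0453,0.0037,0,0,-3.9,0.005],[0.0293,-0.0435,0.0037,0,0,-3.9,0.005],[0.0321,-0.0414,0.0037,0,0,-3.9,0.005]] 8
```

Call:
send_rows(targets=[[0, 0, -0.02, 0, 0, 0, 0.005], [0, 0, -0.05, 0, 0, 0, 0.005], [0, 0, -0.06, 0, 0, 0, 0.005], [0, 0, -0.06, 0, 0, 0, 0.005], [0, 0, -0.06, 0, 0, 0, 0.005], [0, 0, -0.06, 0, 0, 0, 0.005], [0, 0, -0.02, 0, 0, 0, 0.005]])

```text
clock: 12.55
ee_pos: [0.4709, -0.3554, 0.3676]
ee_rot: [0.001, 1.0, -0.016, -0.001]
contact_force: [-0.3, 0.1, -2.1]
opening: 0.147
gripper_force: 58.8
```

Call:
send_rows(targets=[[0.01, -0.0515, 0.004, 0, 0, -3.9, 0.005], [0.013, -0.051, 0.004, 0, 0, -3.9, 0.005], [0.0165, -0.05, 0.004, 0, 0, -3.9, 0.005], [0.02, -0.0485, 0.004, 0, 0, -3.9, 0.005], [0.023, -0.047, 0.004, 0, 0, -3.9, 0.005], [0.026, -0.045, 0.004, 0, 0, -3.9, 0.005], [0.029, -0.0435, 0.004, 0, 0, -3.9, 0.005], [0.032, -0.0415, 0.004, 0, 0, -3.9, 0.005], [0, 0, 0, 0, 0, 0, 0.005], [0, 0, 0, 0, 0, 0, 0.005]])

```text
clock: 13.8
ee_pos: [0.5596, 0.0539, 0.3306]
ee_rot: [-0.001, 0.967, 0.253, -0.004]
contact_force: [0.6, -0.5, -1.3]
opening: 0.146
gripper_force: 58.8
```

```bash
python3 - <<'E'
from h import *
import cv2,pickle
m=camera_model("wrist"); im=snapshot("wrist"); s=bot.get_state(); print(s["clock"],s["ee_pos"],s["ee_rot"],s["qvel"].round(3),s["joint_pos"].round(2))
cv2.imwrite("pics/w4.png",im[:,:,::-1]); pickle.dump((m,s["ee_pos"],s["ee_rot"]),open("w4.pkl","wb"))
for t in ["sample_box","clip_a","box_lid"]: print(t,[(np.round(d["point"]).tolist(),round(d["conf"],2)) for d in look_for("wrist",t)[:3]])
u=proj(m,[[.455,.246,.08]])[0]; print(u)
cv2.imwrite("pics/w4c.png",cv2.resize(im[60:360,0:400,::-1],None,fx=2,fy=2,interpolation=cv2.INTER_CUBIC))
E
```

```text
13.85 [0.55964116 0.05324755 0.33065075] [-9.27936477e-04  9.67620994e-01  2.52375519e-01 -3.91762393e-03] [ 0.013 -0.002  0.005  0.    -0.    -0.    -0.002] [ 0.09  0.33 -0.38  1.83  0.14  1.02 -1.41]
sample_box [([146.0, 150.0], 0.87)]
clip_a [([118.0, 93.0], 0.87), ([144.0, 230.0], 0.82)]
box_lid [([319.0, 190.0], 0.86)]
[146.39848033 164.58099518]
```

View pics/w4c.png

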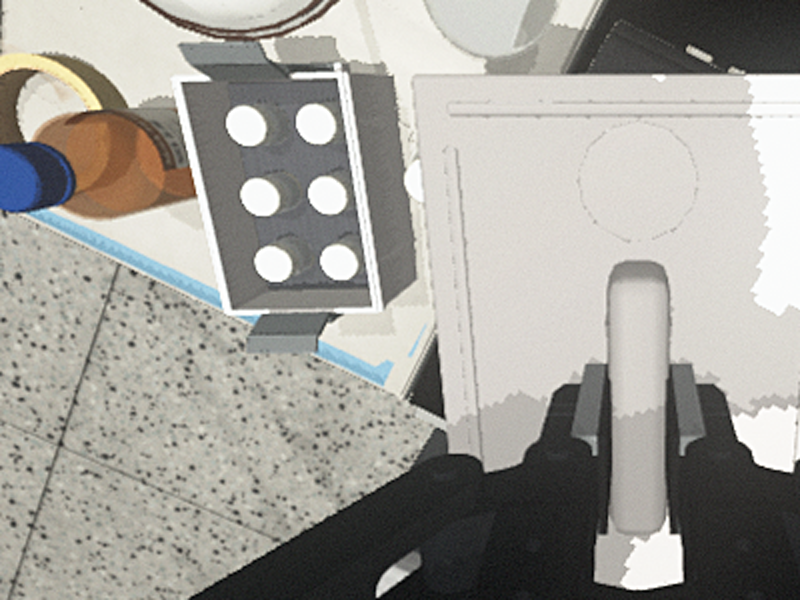

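```bash
cat > fit4.py <<'E'
from h import *
import pickle,cv2
from scipy.optimize import least_squares
m,p,q=pickle.load(open("w4.pkl","rb")); g=cv2.imread("pics/w4.png",0)
C=lambda p:np.array(p)/2+[0,60]
U=np.array([C(x) for x in[(173,79),(346,66),(383,309),(226,314)]],np.float32)
def fit(U,sx,sy,z,x0):
    f=lambda v:R.from_euler('z',v[2]).apply([[a*sx,b*sy,z] for a,b in((1,1),(1,-1),(-1,-1),(-1,1))])+[v[0],v[1],0]
    r=least_squares(lambda v:(proj(m,f(v))-U).ravel(),x0); return r.x.round(4),np.degrees(r.x[2]).round(2),r.fun.round(1)
print(fit(U,.075,.05,.08,[.455,.246,.5]))
V=np.array([C(x) for x in [(253,125),(316,123),(260,196),(327,194),(274,263),(339,262)]])
print("vial mean z.066",at_z(m,V.mean(0),.066).round(4), "dir",np.degrees(np.arctan2(*(at_z(m,V[:2].mean(0),.066)-at_z(m,V[4:].mean(0),.066))[[1,0]])).round(2))
# lid in tool frame
T=rot(q); cam=R.from_matrix((T.inv()*rot(m["attitude"])).as_matrix()); o=T.inv().apply(m["origin"]-p)
mt=dict(m,origin=o,attitude=np.roll(cam.as_quat(),1))
print(g[92:106,424:440]); 
print("plate TL in tool at z=-.005..0:",at_z(mt,C((413,76)),.0049).round(4),at_z(mt,C((413,76)),.003).round(4))
print("left edge",[at_z(mt,C(x),.004)[:2].round(4).tolist() for x in[(413,76),(430,250),(444,400)]])
print("rib top pts z=-.016",[at_z(mt,C(x),-.016)[:2].round(4).tolist() for x in[(610,275),(668,275),(608,530),(666,530)]])
E
python3 fit4.py
```

```text
(array([0.4585, 0.2537, 0.5447]), np.float64(31.21), array([ 1.1, -1.7, -2. ,  1.9, -1.3, -0.2,  2.4, -0.5]))
vial mean z.066 [0.4591 0.254  0.066 ] dir 29.36
[[ 54  53  54  54  52  48  49  47  55  51  46  45  47  46  46  47]
 [ 54  54  52  51  53  55  55  49  49  47  46  43  48  46  50  49]
 [ 54  50  53  53  49  55  50  49  47  48  55  50  48  47  47  42]
 [ 42  48  45  43  45  45  44  52  55  53  48  46  49  52  48  45]
 [ 79  69  68  70  72  69  56  46  38  46  48  56  49  50  49  49]
 [207 201 207 207 207 208 202 149  74  43  51  56  49  49  53  49]
 [255 255 255 255 255 255 255 255 149  41  52  49  53  50  52  49]
 [251 252 252 252 253 252 255 255 202  48  49  50  49  48  53  49]
 [250 249 249 249 249 250 252 255 190  46  42  53  52  51  51  53]
 [249 249 249 249 250 250 253 255 176  32  50  51  53  50  55  47]
 [249 249 249 249 250 249 253 255 176  31  52  56  49  54  56  51]
 [249 249 249 249 249 250 253 255 177  32  54  60  49  56  52  50]
 [249 249 250 250 249 250 254 255 173  39  52  53  57  55  53  51]
 [250 249 250 249 249 250 254 255 155  39  51  55  58  57  50  51]]
plate TL in tool at z=-.005..0: [ 0.0776 -0.0504  0.0049] [ 0.0776 -0.0497  0.003 ]
left edge [[0.0776, -0.0501], [0.0381, -0.05], [-0.0015, -0.05]]
rib top pts z=-.016 [[0.0376, -0.0061], [0.0376, 0.006], [-0.0252, -0.0072], [-0.0252, 0.0065]]
```

```bash
cat > fit5.py <<'E'
from h import *
import pickle,cv2,sys
from scipy.ndimage import map_coordinates
from scipy.optimize import least_squares
def fitbox(m,g,v,z=.08,n=15,side=8):
    g=cv2.GaussianBlur(g,(0,0),.6).astype(float)
    W=lambda v,P:R.from_euler('z',v[2]).apply(P)+[v[0],v[1],0]
    S=[]
    for t in np.linspace(-.8,.8,n):
        S+=[([t*.072,.047,z],[0,1,0],'L'),([t*.072,-.047,z],[0,-1,0],'R'),([.072,t*.047,z],[1,0,0],'F'),([-.072,t*.047,z],[-1,0,0],'B')]
    for it in range(4):
        obs=[]
        for P,N,k in S:
            a,b=proj(m,W(v,[P,np.array(P)+.01*np.array(N)])); d=(b-a)/np.linalg.norm(b-a)
            s=np.arange(-side,side,.25); pr=map_coordinates(g,[a[1]+s*d[1],a[0]+s*d[0]],order=1)
            j=np.where((pr[1:]>=170)&(pr[:-1]<170))[0]
            if len(j): 
                jj=j[np.argmin(abs(s[j]))]; obs.append((P,a+s[jj]*d,d,k,s[jj]))
        def f(v): return [ (proj(m,W(v,[P]))[0]-u)@d for P,u,d,k,_ in obs]
        r=least_squares(f,v,loss='soft_l1',f_scale=.5); v=r.x
    res=np.array(f(v)); ks=np.array([o[3] for o in obs])
    print(len(obs),v.round(4),np.degrees(v[2]).round(2),{k:(int((ks==k).sum()),np.median(res[ks==k]).round(2),res[ks==k].std().round(2)) for k in 'LRFB'})
    return v
if __name__=="__main__":
    m,p,q=pickle.load(open("w4.pkl","rb")); g=cv2.imread("pics/w4.png",0)
    for v0 in ([.459,.254,.512],[.4585,.2537,.545]): fitbox(m,g,np.array(v0))
E
python3 fit5.py
```

```text
51 [0.4571 0.2548 0.5378] 30.82 {'L': (15, np.float64(0.24), np.float64(0.02)), 'R': (15, np.float64(0.25), np.float64(0.1)), 'F': (6, np.float64(0.05), np.float64(0.11)), 'B': (15, np.float64(0.0), np.float64(0.32))}
51 [0.4571 0.2548 0.5382] 30.83 {'L': (15, np.float64(0.24), np.float64(0.02)), 'R': (15, np.float64(0.25), np.float64(0.1)), 'F': (6, np.float64(0.03), np.float64(0.11)), 'B': (15, np.float64(0.01), np.float64(0.3))}
```

```bash
python3 - <<'E'
from fit5 import *
for c in("top","side"):
    g=cv2.imread(f"pics/{c}0.png",0); m=camera_model(c); s=4
    g=cv2.resize(g,None,fx=s,fy=s,interpolation=cv2.INTER_CUBIC)
    class _:pass
    import h
    M=dict(m); M["cx"]=(m["cx"]+.5)*s-.5; M["cy"]=(m["cy"]+.5)*s-.5
    import fit5
    fo=h.f_of; h.f_of=lambda mm:fo(mm)*s
    fitbox(M,g,np.array([.4571,.2548,.538]),side=14); h.f_of=fo
E
```

```text
42 [0.456  0.2507 0.5365] 30.74 {'L': (15, np.float64(1.76), np.float64(0.36)), 'R': (15, np.float64(1.92), np.float64(0.33)), 'F': (6, np.float64(0.62), np.float64(0.35)), 'B': (6, np.float64(2.49), np.float64(1.56))}
38 [0.4559 0.2528 0.5357] 30.69 {'L': (15, np.float64(0.48), np.float64(0.58)), 'R': (15, np.float64(0.27), np.float64(0.33)), 'F': (2, np.float64(-0.37), np.float64(0.14)), 'B': (6, np.float64(-0.13), np.float64(0.67))}
```

```bash
python3 - <<'E'
from h import *
go([.345,.44,.33],down(30.8),claw=.005,vmax=.052)
E
```

```text
[[0.0001,-0.0492,0.0003,-0,0,-0.2,0.005],[0.0003,-0.0492,0.0003,-0,0,-0.2,0.005],[0.0004,-0.0492,0.0002,-0,0,-0.2,0.005],[0.0006,-0.0492,0.0002,-0,0,-0.2,0.005],[0.0008,-0.0492,0.0002,-0,0,-0.2,0.005],[0.0009,-0.0492,0.0002,-0,0,-0.2,0.005],[0.0011,-0.0492,0.0002,-0,0,-0.2,0.005],[0.0012,-0.0492,0.0001,-0,0,-0.2,0.005],[0.0014,-0.0492,0.0001,-0,0,-0.2,0.005]] 9
```

Call:
send_rows(targets=[[0, -0.049, 0, 0, 0, -0.2, 0.005], [0, -0.049, 0, 0, 0, -0.2, 0.005], [0, -0.049, 0, 0, 0, -0.2, 0.005], [0, -0.049, 0, 0, 0, -0.2, 0.005], [0.001, -0.049, 0, 0, 0, -0.2, 0.005], [0.001, -0.049, 0, 0, 0, -0.2, 0.005], [0.001, -0.049, 0, 0, 0, -0.2, 0.005], [0.001, -0.049, 0, 0, 0, -0.2, 0.005], [0.001, -0.049, 0, 0, 0, -0.2, 0.005], [0, 0, 0, 0, 0, 0, 0.005]])

```text
clock: 15.25
ee_pos: [0.3406, 0.4412, 0.3329]
ee_rot: [-0.002, 0.963, 0.271, -0.004]
contact_force: [-0.9, -0.7, -0.7]
opening: 0.146
gripper_force: 58.9
```

```bash
python3 - <<'E'
from fit5 import *
m=camera_model("wrist"); im=snapshot("wrist"); s=bot.get_state(); print(s["clock"],s["ee_pos"],s["ee_rot"],s["qvel"].round(3))
cv2.imwrite("pics/w5.png",im[:,:,::-1]); pickle.dump((m,s["ee_pos"],s["ee_rot"]),open("w5.pkl","wb"))
g=cv2.imread("pics/w5.png",0)
print(proj(m,[[.457,.2548,.08]]))
for sd in(6,10): fitbox(m,g,np.array([.457,.253,.537]),side=sd)
E
```

```text
15.3 [0.34225361 0.43908718 0.33257514] [-0.00148204  0.96305862  0.26926133 -0.00377333] [ 0.037 -0.009  0.035  0.019  0.005  0.006  0.013]
[[493.79640363 165.45271249]]
41 [0.459  0.2525 0.5358] 30.7 {'L': (15, np.float64(-0.47), np.float64(0.13)), 'R': (15, np.float64(-0.49), np.float64(0.12)), 'F': (5, np.float64(-0.46), np.float64(0.1)), 'B': (6, np.float64(-0.54), np.float64(0.12))}
41 [0.459  0.2525 0.5358] 30.7 {'L': (15, np.float64(-0.47), np.float64(0.13)), 'R': (15, np.float64(-0.49), np.float64(0.12)), 'F': (5, np.float64(-0.46), np.float64(0.1)), 'B': (6, np.float64(-0.54), np.float64(0.12))}
```

```bash
python3 - <<'E'
from h import *
st=go([.4553,.2520,.20],down(30.75),claw=.005,vmax=.05); st=go([.4553,.2520,.118],claw=.005,start=st,vmax=.028)
E
```

```text
[[0.0001,0.0365,0.0219,-0,0.1,0.1,0.005],[0.0001,0.0365,0.0219,-0,0.1,0.1,0.005],[0.0001,0.0365,0.022,-0,0.1,0.1,0.005],[0.0002,0.0365,0.022,-0,0.1,0.1,0.005],[0.0002,0.0365,0.022,-0,0.1,0.1,0.005],[0.0002,0.0364,0.0221,-0,0.1,0.1,0.005]] 6
[[0,-0,0.0273,0,0,0,0.005],[0,-0,0.0273,0,0,0,0.005],[0,-0,0.0273,0,0,0,0.005]] 3
```

Call:
send_rows(targets=[[0, 0.0365, 0.022, 0, 0.1, 0.1, 0.005], [0, 0.0365, 0.022, 0, 0.1, 0.1, 0.005], [0, 0.0365, 0.022, 0, 0.1, 0.1, 0.005], [0, 0.0365, 0.022, 0, 0.1, 0.1, 0.005], [0, 0.0365, 0.022, 0, 0.1, 0.1, 0.005], [0, 0.0365, 0.022, 0, 0.1, 0.1, 0.005], [0, 0, 0.02, 0, 0, 0, 0.005], [0, 0, 0.02, 0, 0, 0, 0.005], [0, 0, 0, 0, 0, 0, 0.005], [0, 0, 0, 0, 0, 0, 0.005]])

```text
clock: 16.55
ee_pos: [0.4554, 0.2504, 0.1602]
ee_rot: [-0.003, 0.965, 0.263, 0.002]
contact_force: [-0.6, 0.4, -0.5]
opening: 0.146
gripper_force: 59.0
```

```bash
python3 - <<'E'
from h import *
s=bot.get_state(); r=rot(s["ee_rot"]); print(s["ee_pos"].round(4),r.as_matrix().round(3).tolist(),s["contact_force"].round(1))
go([.4553,.2520,.16],down(30.75),claw=.005,n=1)
E
```

```text
[0.4554 0.2504 0.1602] [[0.862, 0.507, 0.002], [0.507, -0.862, 0.006], [0.005, -0.004, -1.0]] [-0.6  0.4 -0.5]
[[0.0008,-0.0014,0.0002,-0.2,-0.3,-0.3,0.005]] 1
```

Call:
send_rows(targets=[[0.001, -0.0015, 0, -0.2, -0.3, -0.3, 0.005], [0, 0, 0.02, 0, 0, 0, 0.005], [0, 0, 0.015, 0, 0, 0, 0.005], [0, 0, 0.008, 0, 0, 0, 0.005], [0, 0, 0.006, 0, 0, 0, 0.005], [0, 0, 0, 0, 0, 0, 0.005]])

```text
clock: 17.3
ee_pos: [0.4547, 0.2529, 0.1104]
ee_rot: [-0.0, 0.964, 0.266, -0.001]
contact_force: [-0.9, 0.3, -2.0]
opening: 0.142
gripper_force: 59.0
```

```bash
python3 - <<'E'
from h import *
s=bot.get_state(); print(s["ee_pos"].round(4),s["contact_force"].round(1),s["torque"].round(2))
go([.4553,.2520,.1],down(30.75),claw=.005,n=1)
E
```

```text
[0.4547 0.2529 0.1104] [-0.9  0.3 -2. ] [0.03 0.04 0.08]
[[0.0001,0.0011,0.0104,-0.1,0.1,0.1,0.005]] 1
```

Call:
send_rows(targets=[[0, 0.001, 0.004, 0, 0, 0, 0.005], [0, 0, 0.004, 0, 0, 0, 0.005], [0, 0, 0, 0, 0, 0, 0.005]])

```text
clock: 17.68
ee_pos: [0.4557, 0.2522, 0.1028]
ee_rot: [-0.001, 0.964, 0.266, -0.0]
contact_force: [-0.1, -1.0, 1.7]
opening: 0.142
gripper_force: 59.4
```

Call:
send_rows(targets=[[0, 0, 0.003, 0, 0, 0, 0.005], [0, 0, 0.003, 0, 0, 0, 0.005], [0, 0, 0, 0, 0, 0, 0.005]])

```text
clock: 18.05
ee_pos: [0.4553, 0.252, 0.0965]
ee_rot: [-0.0, 0.964, 0.266, -0.001]
contact_force: [-0.2, 1.3, 1.2]
opening: 0.145
gripper_force: 59.2
```

Call:
send_rows(targets=[[0, 0, 0.003, 0, 0, 0, 0.005], [0, 0, 0.003, 0, 0, 0, 0.005], [0, 0, 0, 0, 0, 0, 0.005]])

```text
clock: 18.42
ee_pos: [0.455, 0.2517, 0.0928]
ee_rot: [0.0, 0.964, 0.266, -0.0]
contact_force: [-7.3, -4.9, 39.6]
opening: 0.145
gripper_force: 64.4
```

```bash
python3 - <<'E'
from h import *
import cv2,pickle
s=bot.get_state(); print(s["ee_pos"].round(4),s["contact_force"].round(1),s["torque"].round(2))
m=camera_model("wrist"); im=snapshot("wrist"); cv2.imwrite("pics/w6.png",im[:,:,::-1]); pickle.dump((m,s["ee_pos"],s["ee_rot"]),open("w6.pkl","wb"))
E
```

```text
[0.455  0.2517 0.0928] [-7.3 -4.9 39.6] [-1.29  1.81 -0.05]
```

View pics/w6.png

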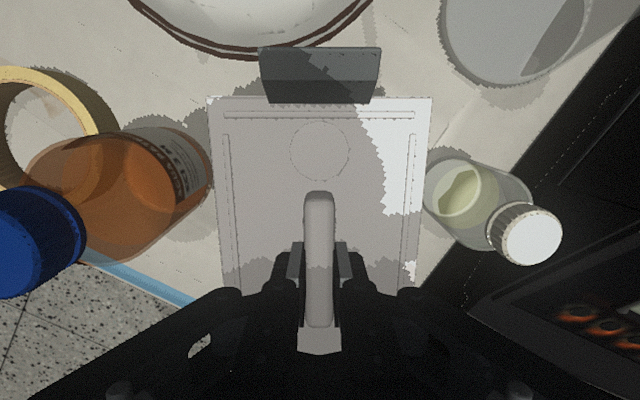

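Call:
send_rows(targets=[[0, 0, -0.001, 0, 0, 0, 0.04], [0, 0, 0, 0, 0, 0, 0.04], [0, 0, -0.02, 0, 0, 0, 0.04], [0, 0, -0.03, 0, 0, 0, 0.04], [-0.025, 0, 0, 0, 0, 0, 0], [-0.025, 0, 0, 0, 0, 0, 0], [0, 0, 0, 0, 0, 0, 0]])

```text
clock: 19.35
ee_pos: [0.4109, 0.2251, 0.1413]
ee_rot: [0.0, 0.964, 0.266, -0.002]
contact_force: [0.0, -0.3, -0.5]
opening: -0.001
gripper_force: 0.0
```

```bash
python3 - <<'E'
from h import *
s=bot.get_state(); print(s["ee_pos"].round(4),s["contact_force"].round(1),s["opening"])
st=go([.4137,.2272,.12],down(30.75),claw=0,n=1); go([.4137,.2272,.095],claw=0,start=st,n=1)
E
```

```text
[0.4109 0.2251 0.1413] [ 0.  -0.3 -0.5] -0.0011088976281558734
[[0.0035,-0.0003,0.0213,-0,0.2,0.1,0]] 1
[[0,-0,0.025,0,0,0,0]] 1
```

Call:
send_rows(targets=[[0.003, 0, 0.02, 0, 0.2, 0, 0], [0, 0, 0.02, 0, 0, 0, 0], [0, 0, 0.005, 0, 0, 0, 0], [0, 0, 0, 0, 0, 0, 0]])

```text
clock: 19.85
ee_pos: [0.4151, 0.2283, 0.0964]
ee_rot: [-0.001, 0.964, 0.266, 0.001]
contact_force: [-0.8, 0.0, -0.0]
opening: 0.003
gripper_force: 0.0
```

Call:
send_rows(targets=[[0, 0, 0.004, 0, 0, 0, 0], [0, 0, 0.003, 0, 0, 0, 0], [0, 0, 0, 0, 0, 0, 0]])

```text
clock: 20.23
ee_pos: [0.415, 0.228, 0.0897]
ee_rot: [-0.001, 0.964, 0.266, 0.001]
contact_force: [0.0, -0.5, 0.0]
opening: -0.003
gripper_force: 0.0
```

Call:
send_rows(targets=[[0, 0, 0.003, 0, 0, 0, 0], [0, 0, 0.002, 0, 0, 0, 0], [0, 0, 0, 0, 0, 0, 0]])

```text
clock: 20.6
ee_pos: [0.4152, 0.2281, 0.0878]
ee_rot: [-0.0, 0.964, 0.266, 0.003]
contact_force: [-9.4, -4.7, 57.3]
opening: -0.002
gripper_force: 28.6
```

Call:
send_rows(targets=[[0, 0, -0.025, 0, 0, 0, 0], [0, 0, -0.03, 0, 0, 0, 0], [0.04, 0, 0, 0, 0, 0, 0], [0.04, 0, 0, 0, 0, 0, 0], [0.022, 0, 0.015, 0, 0, 0, 0], [0, 0, 0.025, 0, 0, 0, 0], [0, 0, 0.01, 0, 0, 0, 0], [0, 0, 0.004, 0, 0, 0, 0], [0, 0, 0, 0, 0, 0, 0]])

```text
clock: 21.72
ee_pos: [0.5021, 0.2799, 0.088]
ee_rot: [-0.0, 0.964, 0.266, 0.001]
contact_force: [-5.1, -4.5, 22.4]
opening: 0.002
gripper_force: 11.2
```

Call:
send_rows(targets=[[0, 0, 0.002, 0, 0, 0, 0], [0, 0, 0.002, 0, 0, 0, 0], [0, 0, 0, 0, 0, 0, 0]])

```text
clock: 22.1
ee_pos: [0.5021, 0.2799, 0.0877]
ee_rot: [0.0, 0.964, 0.266, 0.003]
contact_force: [-15.8, -11.0, 67.7]
opening: -0.001
gripper_force: 34.0
```

Call:
send_rows(targets=[[0, 0, -0.01, 0, 0, 0, 0], [0, 0, -0.05, 0, 0, 0, 0], [-0.02, 0, -0.05, 0, 0, 0, 0], [-0.04, 0, -0.05, 0, 0, 0, 0], [-0.04, 0, -0.04, 0, 0, 0, 0], [0, 0, 0, 0, 0, 0, 0], [0, 0, 0, 0, 0, 0, 0]])

```text
clock: 22.98
ee_pos: [0.4177, 0.229, 0.2807]
ee_rot: [-0.001, 0.964, 0.266, 0.002]
contact_force: [0.4, 0.1, -0.9]
opening: -0.004
gripper_force: 0.0
```

```bash
python3 - <<'E'
from h import *
import cv2,pickle
s=bot.get_state(); print(s["ee_pos"].round(4),s["contact_force"].round(1))
m=camera_model("wrist"); im=snapshot("wrist"); cv2.imwrite("pics/w7.png",im[:,:,::-1]); pickle.dump(m,open("w7.pkl","wb"))
r=R.from_euler('z',30.75,degrees=True)
for n,P in [("plate corners z.085",[[a*.075,b*.051,.085] for a,b in((1,1),(1,-1),(-1,-1),(-1,1))]),("hook tips",[[.0715,.022,.085],[.0715,-.022,.085],[-.0715,.022,.085],[-.0715,-.022,.085]])]:
    print(n,proj(m,r.apply(P)+[.4575,.2533,0]).round(1).tolist())
u=proj(m,[[.4575,.2533,.085]])[0].astype(int); x,y=max(u[0]-110,0),max(u[1]-90,0); print(x,y)
w=cv2.resize(im[y:y+180,x:x+220,::-1],(733,600),interpolation=cv2.INTER_CUBIC)
t=snapshot("top"); snapshot("side"); 
cv2.imwrite("pics/top7.png",t[:,:,::-1])
cv2.imwrite("pics/fin.png",w)
E
```

```text
[0.4177 0.229  0.2807] [ 0.4  0.1 -0.9]
plate corners z.085 [[266.8, 57.6], [369.9, 57.8], [363.6, 203.0], [272.8, 202.9]]
hook tips [[296.1, 61.5], [340.5, 61.6], [298.5, 199.9], [337.8, 200.0]]
208 44
```

View pics/fin.png

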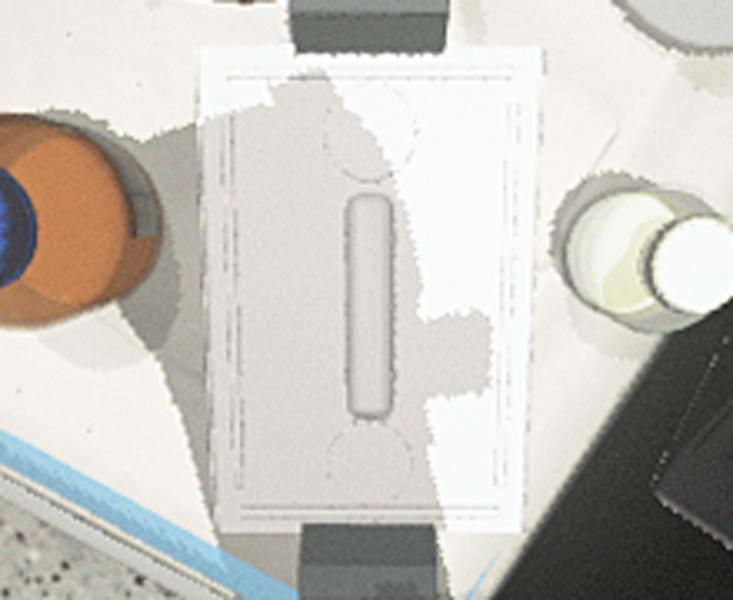

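```bash
python3 -c "
from cell import bot
print(bot.sign_off())"
```

```text
the job is handed in; nothing more can be done
None
```

I put the lid on the box and handed the job in at about 23 s. The lid sits level at both ends and the last picture shows both clip hooks over it; flap b is laid flat, but flap a only goes back to about 2.1 rad (my estimate), because the electrode clamp blocks it from folding further.

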